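Scan the shelf label and put the parts cup away

ROBOT

A 6-joint arm with a two-finger parallel gripper is mounted at the origin on the work surface. World frame = base frame: x ahead of the robot, y to its left, z up, the work surface at z = 0. Lengths are in mm, angles in rad, forces in N, time in s.
With the tool pointing down it reaches from about 400 to 825 mm from the base axis. Payload 7 kg.
Tool frame: the origin (TCP) lies at the very end of the fingers, on their centre line; the grasp point (between the pads) lies 19 mm behind it; z points along the fingers, y is the line along which they close (so a half turn about z gives the same grasp; the last joint's range is limited). The gripper opens to 88 mm and grips with 3 to 60 N. Pads are 19 mm wide; open, the fingers measure 130 mm over their backs; the gripper's body (78 mm by 193 mm) begins 47 mm behind the grasp point.
Start: joints at [-1.062, 0.359, 0.012, 0, -1.224, -0.288], TCP at [147.807, -658.596, 226.561] pointing down, gripper open.
Joint ranges: [-3.07, 3.07], [-1.43, 2.12], [-1.02, 1.25], [-3.03, 1.67], [-3.05, -0], [-3.03, 3.03]. Speed limits (rad/s): [2.39, 2.39, 3.01, 3.14, 3.14, 3.14].

INTERFACE

Orientations are given as a unit quaternion [x, y, z, w].
In Python, from plant import bot gives the robot as it stands. Calls block until the motion is done:
- bot.move_ptp(position, orientation): joint-space move of the TCP to a pose.
- bot.line_to(position, velocity=150, ori=None): straight line of the TCP; ori=None keeps the orientation; velocity is the mean speed in mm/s.
- bot.move_joints(angles): joint-space move.
- bot.move_gripper(opening, force=None): finger opening in mm; force is the grip in N (None keeps the last); returns when the fingers have stopped.
- bot.pause(seconds).
- bot.solve_ik(position, orientation): joint angles nearest the present ones, or None.
- bot.read_state(): the state.
- bot.camera(name): name is "scene" or "top" or "wrist"; returns the picture (420x560x3 uint8, red, green, blue); there is no depth.
- bot.get_calibration(name): a dict with "fx", "fy", "cx", "cy" (pixels), "view" (4x4, takes a point from world to camera coordinates); the wrist camera has in their place "T_tool_cam" (4x4, takes a point from camera to tool coordinates, whose origin is the TCP and whose axes are the flange's). Camera axes: x right, y up, looking along -z (the intrinsics and any distortion apply to the point x, -y, -z); pixel columns grow to the right and rows downward; lengths in mm; the calibration is good to about 2 mm. A picture is of the moment at which its call begins: read the wrist's pose just before it. get_calibration takes no time and is no camera call.
A pose or a line that the arm cannot do raises bot.Unreachable and nothing moves.
- bot.close_job(): hands the job in; it is judged then, once.
The state is a dict: "t": time; "joint_pos": joint angles; "qvel": joint speeds; "tau": joint torques, N m; "tcp_pos": TCP position; "eef_rot": TCP orientation; "contact_force": force on the tool from outside, world axes, zero at the start; "moment": the same for the moment, N m; "width": finger opening in mm; "finger_force": force on a finger pad.
Only numpy, scipy, OpenCV 4.12 (cv2) and the standard library are available. Lean on these libraries where they do the work, as an engineer would, in place of code of your own. Each camera call takes 0.05 s, during which the arm holds its last target. There are 200 camera calls.

TASK

Book the loose green parts cup back into stock: take the yellow scanner from its cradle, point it squarely at the middle of the barcode label in front of the green stack (the station holding a green cup) from about 7 cm, and hold it still there for a full second. Lay the scanner back in its cradle the way it was, then nest the loose green cup all the way into the green cup on its station, lowering it in by hand rather than dropping it. Leave the orange cup and the other things on the bench where they are.

Things in the scene. Friction and masses are not known exactly. Their poses are not given: they have to be found in the camera images.
- scanner: barcode scanner: yellow barrel 125 long, 30 wide, 28 tall, 160 g. Origin: barrel centre (grip, centre of mass near); barrel from x = -67 to +57, black end cap to -74; x along the barrel to the head, z up in the cradle. Black head (34 x 38 wide x 28) bent 30 degrees down at the front. In the cradle: origin 44 above the table, sides free for fingers from x = -40 to +28, base plate 8 thick below.
- scanner_nose (a point): centre of the scanner's red window, at x = +82, y = 0, z = -17 in the scanner's frame; its x axis is the viewing direction, out of the window: in the scanner's x-z plane, 30 degrees below the barrel's x axis.
- cradle: fixed grey cradle: base plate 125 x 70 x 8, two forks 10 thick at x = -52 and +40, floors 30 above the table, cheeks about 40 apart at the barrel's foot, flaring upward to a height of 48. Origin on the table. Scanner's home: its origin at x = 0, y = 0, z = 44 of this frame, its x along the cradle's x.
- green_cup: the loose green cup standing on the table: conical plastic cup, 60 tall, open on top, 60 g: outside diameter 36 at the foot, 62 at the top, walls 2.5; an upright rim band, outside diameter 68, round its top 22 mm. Nested, the upper band rests on the lower cup's rim, 22 mm higher, with about 2 mm of play. Origin: centre of the underside, z up.
- green_base_cup: the green cup that stands on the green station, loose, 60 g: same shape and size as green_cup. Origin: centre of the underside, z up.
- station_green: the station holding the green cup: fixed aluminium foot plate 160 (x) x 100 (y) x 8; at its -x end (robot side) a black plate 44 x 60, 35 degrees from level, with a white barcode label; the cup stands behind it, foot centre at x = +30, y = 0, z = 8. Origin: centre of the underside, on the table.
- station_green_label (a point): green station: centre of the label's face (36 x 52 mm, black bars on white), 58 mm to the -x side of the station's origin and 40 above the table. z points squarely out of the label (55 degrees above level, towards the robot side), y runs across the label, parallel to the station's y.
- station_green_spot (a point): where the green station's cup stands: centre of its foot, on top of the plate, 8 above the table.
- station_orange: the other station, same build, holding the orange cup; not to be used.
- orange_cup: orange cup on the other station, same shape and size as the green ones; bystander.
- loupe: bystander: black eye loupe, 36 diameter, 34 tall, standing on the table. Origin: centre of the underside.
- gear: bystander: brass gear wheel lying flat, 43 diameter, 6 thick, with a pivot to 14. Origin: centre of the underside.
- oil_bottle: bystander: small amber oil bottle, 32 diameter, 65 tall. Origin: centre of the underside.
Not all that is in view belongs to the job. What is shaped like the green_cup but grey is not meant. Of the things that look like the scanner, the larger one is meant.

How it is judged:
By the outcome, as a careful person would: the job done as asked, in the order asked, and still so for the second after the job is handed in, with the robot touching nothing.
It also fails if it takes over 72 s, if anything falls off the work surface, if the arm or the gripper's body presses on something with over 40 N, if the wrist force passes 120 N, or if a joint passes its speed limit or range.

## Working session

There is one attempt and no reset: what is moved stays moved. The work goes in short steps, each a Python script; the robot and the scene stay as the last script left them, time stands still between calls to the robot, and variables do not carry over. Pictures are saved under pics/ and viewed, at most 10 in all, crops included, and the job is handed in when it is done.

```bash
ls; mkdir -p pics; python3 - <<'E'
from plant import bot
import cv2,numpy as np
for n in("scene","top"):
    im=bot.camera(n); cv2.imwrite(f"pics/{n}0.png",cv2.cvtColor(im,cv2.COLOR_RGB2BGR))
    print(n,{k:np.round(v,3).tolist() for k,v in bot.get_calibration(n).items()})
print({k:np.round(v,3).tolist() for k,v in bot.get_calibration("wrist").items()})
s=bot.read_state();print(s)
a=cv2.imread("pics/scene0.png");b=cv2.imread("pics/top0.png")
E
```

```text
pics
scene {'fx': 426.165, 'fy': 426.165, 'cx': 282.649, 'cy': 216.071, 'view': [[0.537, 0.844, -0.004, -287.651], [-0.656, 0.42, 0.627, 357.571], [0.53, -0.334, 0.779, -1383.339], [0.0, 0.0, 0.0, 1.0]]}
top {'fx': 428.718, 'fy': 428.718, 'cx': 272.558, 'cy': 211.707, 'view': [[0.002, -1.0, 0.012, -49.135], [0.995, 0.003, 0.096, -570.987], [-0.096, 0.012, 0.995, -1073.733], [0.0, 0.0, 0.0, 1.0]]}
{'fx': 347.85, 'fy': 347.85, 'cx': 281.006, 'cy': 204.109, 'T_tool_cam': [[0.0, 0.968, 0.251, 67.603], [1.0, -0.0, 0.0, 1.443], [0.001, 0.251, -0.968, -158.809], [0.0, 0.0, 0.0, 1.0]]}
{'t': 0.1, 'joint_pos': array([-1.06190546e+00,  3.59321650e-01,  1.11745682e-02, -3.18076665e-04,
       -1.22412471e+00, -2.88110571e-01]), 'qvel': array([ 0.00069001, -0.0023032 ,  0.00210012,  0.00079795, -0.00082866,
       -0.00019434]), 'tau': array([-1.41300388e-03, -5.84161699e+01,  2.93752366e+01,  7.01535612e+00,
        1.02487591e-02, -6.43616454e-05]), 'tcp_pos': array([ 147.70726185, -658.19293746,  225.72102474]), 'eef_rot': array([-1.10112236e-01,  9.93918874e-01,  7.37950429e-04, -1.48446729e-04]), 'contact_force': array([-0.07276964,  0.61343789,  0.38429475]), 'moment': array([-0.01135069,  0.02077781,  0.03971388]), 'finger_force': 0.0, 'width': 87.39173778340707}
```

View pics/top0.png

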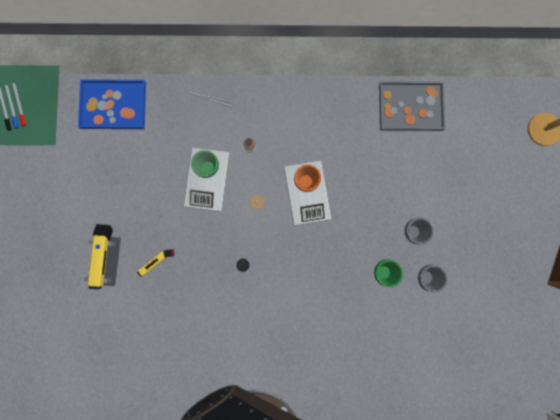

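View pics/scene0.png

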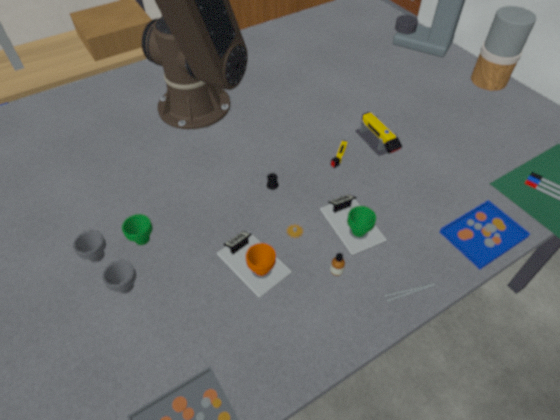

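Top view: the larger yellow scanner is at (100,260) with its black head up at (102,231), lying in the grey cradle. A small yellow look-alike is at (155,262). The loose green cup is at (389,273), next to grey cups at (419,231) and (433,278). The green station has its cup at (205,163) and label at (202,199), and the orange station is at (308,178). In the scene view the scanner is at (381,130), the decoy at (340,153), the loose green cup at (138,229) and the green station at (352,222).

The larger yellow object sits in the cradle, so it fits the description. I'll confirm that in a wrist crop.

```bash
cat > h.py <<'E'
from plant import bot
import cv2,numpy as np
from scipy.spatial.transform import Rotation as R
from scipy.optimize import least_squares
def shot(n):
    """image and (camera->world T, calibration)"""
    c=bot.get_calibration(n)
    if n=="wrist":
        s=bot.read_state(); T=np.eye(4); T[:3,:3]=R.from_quat(s["eef_rot"]).as_matrix(); T[:3,3]=s["tcp_pos"]
        T=T@np.array(c["T_tool_cam"])
    else: T=np.linalg.inv(np.array(c["view"]))
    return bot.camera(n),(T,c)
def cast(px,cam,z):
    T,c=cam; px=np.atleast_2d(px).astype(float)
    d=np.c_[(px[:,0]-c["cx"])/c["fx"],-(px[:,1]-c["cy"])/c["fy"],-np.ones(len(px))]@T[:3,:3].T
    return T[:3,3]+d*((z-T[2,3])/d[:,2])[:,None]
def proj(P,cam):
    T,c=cam; q=(np.atleast_2d(P)-T[:3,3])@T[:3,:3]
    return np.c_[c["cx"]-c["fx"]*q[:,0]/q[:,2],c["cy"]+c["fy"]*q[:,1]/q[:,2]]
def mask(im,lo,hi): return cv2.inRange(cv2.cvtColor(im,cv2.COLOR_RGB2HSV),lo,hi)
GREEN=((50,110,50),(80,255,255)); YEL=((20,130,90),(34,255,255))
def blobs(m,amin):
    cs=cv2.findContours(m,cv2.RETR_EXTERNAL,cv2.CHAIN_APPROX_NONE)[0]
    return sorted([c[:,0,:] for c in cs if cv2.contourArea(c)>amin],key=lambda c:-cv2.contourArea(c))
def rim(c,cam,z,r=34.):
    p=cast(c,cam,z)[:,:2]
    f=least_squares(lambda q:np.hypot(*(p-q).T)-r,p.mean(0),loss="soft_l1",f_scale=.5)
    e=np.hypot(*(p-f.x).T)-r
    return f.x,np.percentile(e,[5,25,50,75,95])
def down(yaw,pitch=0):
    """tool orientation: scanner frame Rz(yaw)Ry(pitch), tool z=-scanner z, tool y along scanner y (half turn below)"""
    return R.from_euler("ZY",[yaw,pitch])*R.from_euler("x",np.pi)
def save(n,im,box=None,k=1):
    if box: im=im[box[1]:box[3],box[0]:box[2]]
    cv2.imwrite(f"pics/{n}.png",cv2.cvtColor(cv2.resize(im,None,fx=k,fy=k,interpolation=cv2.INTER_CUBIC),cv2.COLOR_RGB2BGR))
E
python3 - <<'E'
from h import *
for n,a in(("top",150),("scene",150)):
    im,cam=shot(n)
    for c in blobs(mask(im,*GREEN),a):
        print(n,"g",c.mean(0).round(),cv2.contourArea(c))
        for z in(60,68): print("  ",z,*[np.round(v,1) for v in rim(c,cam,z)])
    for c in blobs(mask(im,*YEL),60): 
        rc=cv2.minAreaRect(c.astype(np.float32)); w=cast(cv2.boxPoints(rc),cam,58)
        print(n,"y",c.mean(0).round(),w.mean(0).round(1),np.round(w[:,:2]).tolist())
    if n=="top":
        print("label",cast([[202,199]],cam,40).round(1),"plate",cast([[185,208],[221,210],[229,151],[194,147]],cam,8).round(1)[:,:2].tolist())
# reach checks
for p,y in(([480,330,200],0),([600,100,200],0)):
  for h in(0,np.pi): print(p,h,bot.solve_ik(p,down(y+h).as_quat()))
E
```

```text
top g [388. 273.] 528.0
   60 [ 417.6 -333.2] [-4.1 -2.8 -2.1 -1.2 -0.5]
   68 [ 418.4 -331.2] [-4.4 -3.2 -2.2 -1.3 -0.6]
top y [ 97. 261.] [446.3 382.1  58. ] [[385.0, 405.0], [512.0, 395.0], [508.0, 359.0], [381.0, 370.0]]
top y [152. 263.] [439.3 249.7  58. ] [[422.0, 285.0], [470.0, 225.0], [457.0, 214.0], [408.0, 274.0]]
label [[601.8 132.   40. ]] plate [[582.0, 180.8], [577.1, 86.8], [734.2, 67.8], [744.5, 160.5]]
scene g [538. 187.] 2490.5
   60 [843.  572.6] [ -0.7  21.4  63.5  86.8 127.1]
   68 [846.1 563.1] [ -0.9  20.6  62.6  85.3 125.5]
scene g [137. 229.] 637.0
   60 [ 427.7 -335.5] [-2.5  0.4  3.4  6.1 16.5]
   68 [ 434.5 -335.7] [-2.7  0.2  2.8  5.6 16.2]
scene g [361. 220.] 601.5
   60 [690.3 123.1] [-3.  -0.4  2.8  6.  17.5]
   68 [694.6 118.3] [-3.3 -0.7  2.3  5.6 17.2]
scene y [379. 128.] [450.6 377.3  58. ] [[394.0, 358.0], [374.0, 410.0], [510.0, 395.0], [525.0, 346.0]]
scene y [341. 150.] [473.1 229.5  58. ] [[490.0, 194.0], [440.0, 257.0], [457.0, 265.0], [506.0, 202.0]]
scene y [295. 231.] [634.1 -29.4  58. ] [[614.0, -34.0], [630.0, -8.0], [654.0, -25.0], [638.0, -50.0]]
[480, 330, 200] 0 [ 9.37821326e-01  2.26633853e-01 -2.36162226e-01  4.44089210e-16
 -1.10800025e+00  6.32975001e-01]
[480, 330, 200] 3.141592653589793 [ 9.37821326e-01  2.26633853e-01 -2.36162226e-01 -4.44089210e-16
 -1.10800025e+00 -2.50861765e+00]
[600, 100, 200] 0 [ 4.85939625e-01  2.68187872e-01 -1.79904696e-01  4.44089210e-16
 -1.12270376e+00  1.08485670e+00]
[600, 100, 200] 3.141592653589793 [ 4.85939625e-01  2.68187872e-01 -1.79904696e-01 -4.44089210e-16
 -1.12270376e+00 -2.05673595e+00]
```

```bash
python3 - <<'E'
from h import *
import pickle
out={}
for n,p in(("station",[665,125,220]),("scan",[470,375,200])):
    bot.move_ptp(p,down(-0.1).as_quat()); bot.pause(.3)
    im,cam=shot("wrist"); out[n]=(im,cam); s=bot.read_state(); print(n,s["t"],s["tcp_pos"].round(1),np.abs(s["qvel"]).max().round(4))
pickle.dump(out,open("v.pkl","wb"))
save("w0",np.hstack([out["station"][0][60:400,100:460],out["scan"][0][60:400,100:460]]),k=1.1)
im,cam=out["station"]
for c in blobs(mask(im,*GREEN),500): print("g",c.mean(0).round(),*[np.round(v,1) for v in rim(c,cam,68)])
im,cam=out["scan"]
for c in blobs(mask(im,*YEL),200):
    rc=cv2.minAreaRect(c.astype(np.float32)); w=cast(cv2.boxPoints(rc),cam,58); print("y",c.mean(0).round(),rc,np.round(w[:,:2],1).tolist())
E
```

```text
station 3.8333 [665.1 124.8 220. ] 0.0025
scan 5.3917 [470.5 374.5 199.9] 0.0062
g [279. 162.] [688.8 124.8] [-2.3 -2.1 -1.7 -1.4 -0.9]
y [270. 206.] ((269.07135009765625, 206.06387329101562), (114.23916625976562, 35.05640411376953), 89.32596588134766) [[510.5, 397.4], [507.8, 367.5], [402.3, 376.5], [405.2, 409.2]]
y [406. 330.] ((403.5, 327.5), (13.0, 311.0), 90.0) [[345.0, 420.7], [314.2, 117.6], [299.4, 116.2], [330.6, 422.5]]
y [398. 199.] ((397.2610778808594, 199.58409118652344), (21.35436248779297, 85.04116821289062), 48.8140754699707) [[438.0, 308.6], [483.2, 251.1], [467.7, 238.8], [421.3, 296.5]]
y [ 84. 279.] ((85.91463470458984, 279.2682800292969), (31.91471290588379, 61.952091217041016), 6.34019136428833) [[376.7, 593.6], [438.3, 571.1], [432.0, 542.8], [369.8, 564.0]]
y [479. 279.] ((477.2452087402344, 279.0794677734375), (60.926544189453125, 30.306243896484375), 83.9909896850586) [[398.7, 217.2], [399.1, 189.6], [335.1, 180.3], [334.6, 209.3]]
```

View pics/w0.png

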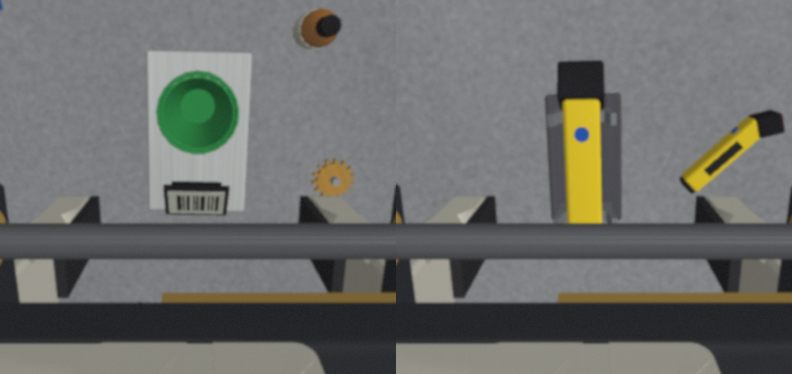

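The left crop shows the green station: cup at about (279,162), label at about (279,243) in the full picture. The right crop shows the big scanner in its grey cradle, head towards +x and rear hidden by the gripper. The small look-alike, with a dark panel, lies bare on the table and isn't meant. I'll take a second view of the scanner's full length and get the exact label and station pose.

```bash
python3 - <<'E'
from h import *
import pickle
out=pickle.load(open("v.pkl","rb"))
bot.move_ptp([405,385,200],down(-0.09).as_quat()); bot.pause(.3)
im,cam=out["scan2"]=shot("wrist"); print(bot.read_state()["t"]); pickle.dump(out,open("v.pkl","wb"))
c=blobs(mask(im,*YEL)[:255],1000)[0]
w=cast(c,cam,58)[:,:2].astype(np.float32); r=cv2.minAreaRect(w); b=cv2.boxPoints(r); print("scanner",r,b.round(1).tolist())
hd=blobs(mask(im,(100,150,80),(130,255,255))[:255],20)
for k in hd: print("blue",k.mean(0).round(),cast([k.mean(0)],cam,58).round(1))
ims,cs=out["station"]
hsv=cv2.cvtColor(ims,cv2.COLOR_RGB2HSV); print("plate hsv",hsv[120,245],"label",hsv[243,262],"table",hsv[120,210], "label right", hsv[243,305])
L=cast([[279,243.6]],cs,40); print("label",L.round(1))
m=cv2.inRange(hsv,(0,0,150),(180,60,255)); m[262:]=0
for c in blobs(m,100):
    w=cast(c,cs,8)[:,:2].astype(np.float32); print("white",c.mean(0).round(),c.min(0),c.max(0),cv2.minAreaRect(w))
save("w1",np.hstack([im[0:270,150:420],ims[60:330,150:420]]),k=1.45)
E
```

```text
6.1083
scanner ((446.6334533691406, 388.36505126953125), (30.32282829284668, 124.09207153320312), 84.7872543334961) [[383.5, 378.8999938964844], [507.0, 367.6000061035156], [509.79998779296875, 397.79998779296875], [386.20001220703125, 409.1000061035156]]
blue [273. 104.] [[480.9 385.7  58. ]]
plate hsv [ 75   6 178] label [45 11 47] table [105   8 127] label right [150   5  51]
label [[602.1 134.3  40. ]]
white [280. 180.] [234 106] [328 251] ((660.1564331054688, 127.53923797607422), (98.18782806396484, 158.0276641845703), 83.07826232910156)
white [516. 169.] [473 108] [559 225] ((640.6113891601562, -128.0350341796875), (129.61154174804688, 88.43134307861328), 5.644453048706055)
```

View pics/w1.png

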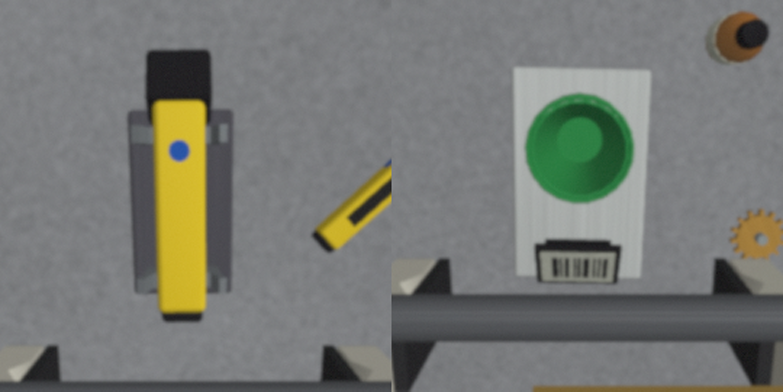

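Everything checks out: the barrel measures 124 x 30 (given 125 x 30), the plate 158 x 98 (given 160 x 100), and the label is within 0.6 mm of where the plate puts it. Now I'll grasp the scanner after an IK check of the scan pose.

```bash
cat >> h.py <<'E'
YS,YST=np.radians(-5.2),np.radians(-6.9)
HOME=np.array([451.6,387.9,44.]); LAB=np.array([602.4,134.4,40.]); CUPB=np.array([689.6,124.2])
RS=R.from_euler("ZY",[YST,np.radians(25)])
N=R.from_euler("z",YST).apply([-np.cos(np.radians(55)),0,np.sin(np.radians(55))])
G=np.array([-3,0,-19.])   # TCP in scanner frame
def scan_tcp(d): return LAB+d*N+RS.apply(G-np.array([82,0,-17.]))
QS=(RS*R.from_euler("x",np.pi)).as_quat(); QH=down(YS).as_quat()
TH=HOME+R.from_euler("z",YS).apply(G)
E
python3 - <<'E'
from h import *
for d in(70,120): print(d,scan_tcp(d).round(1),bot.solve_ik(scan_tcp(d),QS))
bot.move_gripper(62); bot.move_ptp(TH+[0,0,90],QH); bot.line_to(TH,150)
s=bot.read_state(); print(s["t"],s["tcp_pos"]-TH,s["contact_force"])
bot.move_gripper(20,30); s=bot.read_state(); print(s["width"],s["finger_force"],s["contact_force"].round(1),s["moment"].round(2),s["tcp_pos"]-TH)
E
```

```text
70 [485.2 148.6 131.5] [ 0.48552856  0.43053292 -0.09091866 -0.24593751 -1.41996481  1.0477459 ]
120 [456.8 152.  172.4] [ 0.5119681   0.35169138 -0.10730017 -0.25366989 -1.47472165  1.00941366]
8.0 [0.44671097 1.04922748 1.54396096] [0.49088645 0.91861019 0.20933881]
29.983257376128822 29.977584779262543 [-0.9 -1.5  3.2] [-0.5   0.47 -0.03] [ 0.0410253  -0.05875981  0.20307933]
```

```bash
python3 - <<'E'
from h import *
bot.line_to(TH+[0,0,120],120); s=bot.read_state(); print(s["width"],s["contact_force"].round(1))
bot.move_ptp(scan_tcp(125),QS); bot.line_to(scan_tcp(70),80); bot.pause(.5)
s=bot.read_state(); print(s["t"],s["tcp_pos"]-scan_tcp(70),(R.from_quat(s["eef_rot"])*R.from_quat(QS).inv()).magnitude(),s["width"])
im,cam=shot("wrist"); im2,_=shot("scene"); bot.pause(1.5)
save("s0",np.hstack([im[0:300,140:440],im2[70:270,260:460].repeat(3,0).repeat(3,1)[::2,::2]]),k=1.3)
print(proj([LAB],cam).round())
E
```

```text
30.013783846991767 [-0.3  0.1 -3. ]
12.0583 [0.01176401 0.04332116 0.17740535] 0.000374600503882214 29.654018035695067
[[284. -58.]]
```

View pics/s0.png

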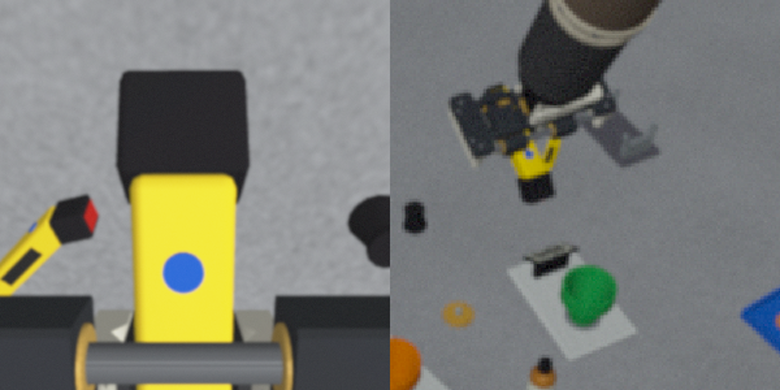

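The scanner sits straight in the jaws, front edge at about wrist pixel (282,135) and blue dot at about (281,209). I'll check those for slip, without moving, before putting it back.

```bash
python3 - <<'E'
from h import *
im,cam=shot("wrist"); s=bot.read_state()
RS2=R.from_quat(s["eef_rot"])*R.from_euler("x",-np.pi)
o=s["tcp_pos"]-RS2.apply(G)
print("pred front, dot, head top corner",proj([o+RS2.apply(p) for p in([57,0,14],[29.4,0,14],[57,15,14],[57,-15,14])],cam).round(1).tolist())
k=blobs(mask(im,(100,150,80),(130,255,255))[:255],20)[0]; y=blobs(mask(im,*YEL)[:225,200:360],500)[0]+[200,0]
print("dot",k.mean(0),"front row",y[:,1].min(),"front x",np.ptp(y[y[:,1]<150][:,0]),y[y[:,1]==145].tolist(),s["t"])
E
```

```text
pred front, dot, head top corner [[284.4, 132.9], [284.2, 208.2], [242.0, 132.9], [326.8, 132.9]]
dot [280.55  209.425] front row 133 front x 83 [[240, 145], [322, 145]] 13.7083
```

Slip is under 1 mm. The roughly 1.2 mm sideways offset looks like camera bias, so I'll correct y for the return and for the cup. Returning the scanner.

```bash
sed -i 's/^CUPB=/&/' h.py; python3 - <<'E'
from h import *
T=TH+[0,-1.0,0]
bot.line_to(scan_tcp(125),120); bot.move_ptp(T+[0,0,90],QH); bot.line_to(T+[0,0,8],120); bot.line_to(T+[0,0,.5],25); bot.pause(.3)
s=bot.read_state(); print(s["t"],s["tcp_pos"]-T,s["contact_force"].round(1),s["moment"].round(2))
bot.move_gripper(62); bot.line_to(T+[0,0,90],150)
bot.move_ptp([405,385,200],down(-0.09).as_quat()); bot.pause(.3)
im,cam=shot("wrist"); c=blobs(mask(im,*YEL)[:255],1000)[0]
r=cv2.minAreaRect(cast(c,cam,58)[:,:2].astype(np.float32)); print("scanner",r)
bot.move_gripper(88); 
bot.move_ptp([440,-332,200],down(-0.6).as_quat()); bot.pause(.3)
im,cam=shot("wrist"); print(bot.read_state()["t"])
for c in blobs(mask(im,*GREEN),500): print("g",c.mean(0).round(),c.min(0),c.max(0),*[np.round(v,1) for v in rim(c,cam,60)])
save("c0",im)
E
```

```text
16.8583 [0.00466395 0.02566963 0.57392935] [ 0.  -0.9 -1.2] [-0.06  0.15 -0.01]
scanner ((446.4586181640625, 388.5639343261719), (30.18794059753418, 124.39620208740234), 84.78079986572266)
22.75
g [298. 209.] [262 171] [335 245] [ 418.4 -334.9] [-2.  -1.4 -0.6 -0.1  0.3]
```

View pics/c0.png

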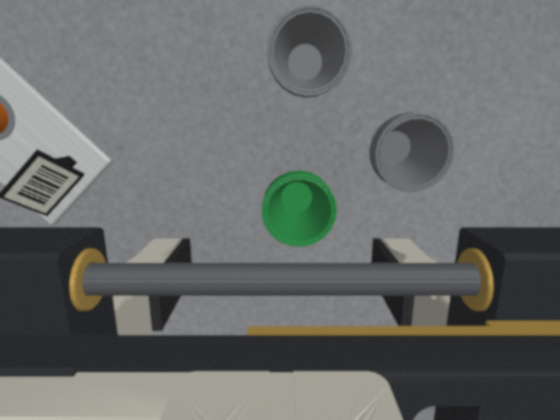

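The scanner is back within 0.2 mm of where it was, at the same angle. In this view the loose green cup is at (298,209), with plain grey cups at (310,52) and (412,152), so the green one is meant. I'll look again in the same geometry as the station view so the camera bias cancels, jaws turned away from the grey cups, and grasp the rim band.

```bash
cat >> h.py <<'E'
YG,YP=-1.1,-0.1
def bias(y): return 1.2*np.array([np.sin(y),-np.cos(y)])
E
python3 - <<'E'
from h import *
import pickle
im,cam=pickle.load(open("v.pkl","rb"))["station"]
b=rim(blobs(mask(im,*GREEN),500)[0],cam,68); print("base",b)
q=down(YG).as_quat(); c0=np.array([417.8,-335.8])
v=c0-23.9*np.array([np.cos(YG),np.sin(YG)])
bot.move_ptp([*v,212],q); bot.pause(.3); im,cam=shot("wrist")
k=blobs(mask(im,*GREEN),500)[0]; l=rim(k,cam,60); print("loose",k.mean(0),l)
assert np.hypot(*(l[0]-c0))<4
g=l[0]+bias(YG); bot.move_ptp([*g,110],q); bot.line_to([*g,40],100); s=bot.read_state(); print(s["t"],s["tcp_pos"],g,s["contact_force"].round(1))
bot.move_gripper(50,12); s=bot.read_state(); print(s["width"],s["finger_force"],s["contact_force"].round(1),s["tcp_pos"])
bot.line_to([*g,170],120); s=bot.read_state(); print(s["width"],s["contact_force"].round(1))
for d in(110,70):print(bot.solve_ik([*(b[0]+bias(YP)),d],down(YP).as_quat()))
im,_=shot("wrist"); save("c1",im[:,100:460])
E
```

```text
base (array([688.84439884, 124.75882384]), array([-2.34123419, -2.05681386, -1.72050606, -1.35322871, -0.92411233]))
loose [281.05825243 163.33009709] (array([ 417.08829499, -334.4446648 ]), array([-1.85326558, -1.56586078, -1.3316607 , -1.10741936, -0.7796744 ]))
25.0083 [ 416.65289165 -335.20276528   40.81238753] [ 416.01884615 -334.98898014] [-0.3 -0.2  0.8]
66.69807439011639 12.283350747311488 [-0.3  0.4  4.1] [ 416.27906506 -335.10492559   40.38219479]
67.16949366718087 [ 0.1  0.5 -0.9]
[ 4.55185686e-01  4.81633676e-01 -7.24267171e-02  4.44089210e-16
 -1.01673593e+00  1.01561064e+00]
[ 4.55185686e-01  5.18899923e-01 -1.11206944e-01  4.44089210e-16
 -9.40689459e-01  1.01561064e+00]
```

View pics/c1.png

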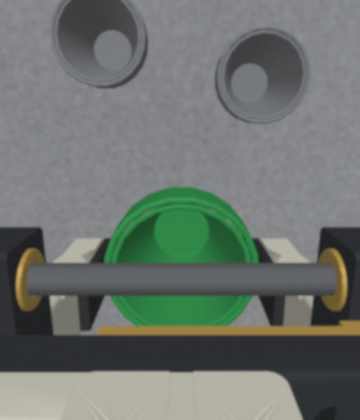

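The cup is held level by its band, centred in the crop at about (182,255), and the grey cups are untouched. Now I'll nest it, watching the force on the way down.

```bash
python3 - <<'E'
from h import *
p=np.array([688.84,124.76])+bias(YP); q=down(YP).as_quat()
bot.move_ptp([*p,170],q); bot.line_to([*p,112],120); bot.pause(.3); f0=bot.read_state()["contact_force"]; print(f0.round(1))
for z in (100,90,82,78,75,73,72,71,70.4,69.8,69.2):
    bot.line_to([*p,z],30); s=bot.read_state(); f=s["contact_force"]-f0; print(z,s["tcp_pos"].round(1),f.round(1),s["width"].round(1))
    if f[2]>5 or np.hypot(*f[:2])>8: break
im,cam=shot("wrist"); im2,_=shot("scene"); print(s["t"])
save("n0",np.hstack([im[60:360,130:430],im2[150:270,290:410].repeat(5,0).repeat(5,1)[::2,::2]]),k=1.3)
E
```

```text
[ 0.3  0.6 -0.1]Traceback (most recent call last):
  File "<stdin>", line 5, in <module>
AttributeError: 'float' object has no attribute 'round'
```

```bash
python3 - <<'E'
from h import *
p=np.array([688.84,124.76])+bias(YP); f0=np.array([.3,.6,-.1])
for z in (90,82,78,75,73,72,71,70.4,69.8,69.2):
    bot.line_to([*p,z],30); s=bot.read_state(); f=s["contact_force"]-f0; print(z,s["tcp_pos"].round(1),f.round(1),round(s["width"],1))
    if f[2]>5 or np.hypot(*f[:2])>8: break
im,cam=shot("wrist"); im2,_=shot("scene"); print(s["t"])
save("n0",np.hstack([im[60:360,130:430],im2[150:270,290:410].repeat(5,0).repeat(5,1)[::2,::2]]),k=1.3)
E
```

```text
90 [688.6 123.5  89.8] [-0.9 -0.9  0.2] 66.5
82 [688.6 123.5  81.7] [ 0.3 -0.8  0.1] 66.9
78 [688.6 123.5  77.7] [-1.2 -0.1 -0.5] 67.0
75 [688.6 123.5  74.7] [-0.  -0.2 -0.6] 66.6
73 [688.6 123.6  72.8] [-0.7 -0.8 -1.2] 67.1
72 [688.7 123.6  71.9] [ 0.5  0.4 -0.9] 66.8
71 [688.7 123.6  71. ] [ 0.3 -0.9  0.2] 66.9
70.4 [688.8 123.6  70.5] [ 0.4 -0.5 -0.2] 66.9
69.8 [689.  123.6  70.4] [-0.8 -0.1  4.2] 66.8
69.2 [689.2 123.5  70.4] [-2.7 -1.   8.2] 66.8
33.1167
```

View pics/n0.png

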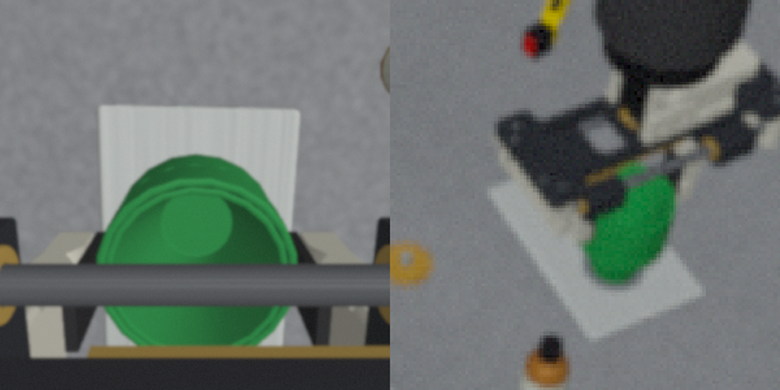

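Contact came at TCP z 70.4, exactly the seated height, and the picture shows the two cups coaxial. Release, retreat and check.

```bash
python3 - <<'E'
from h import *
p=np.array([689.0,123.56])
bot.line_to([*p,70.4],30); bot.move_gripper(86); bot.line_to([*p,190],100)
bot.move_ptp([665,125,242],down(YP).as_quat()); bot.pause(.4)
im,cam=shot("wrist"); print(bot.read_state()["t"])
k=blobs(mask(im,*GREEN),500)[0]; print(k.mean(0).round(),rim(k,cam,90))
im2,_=shot("scene"); 
save("n1",np.hstack([im[60:360,130:430],im2[150:270,290:410].repeat(5,0).repeat(5,1)[::2,::2]]),k=1.3)
E
```

```text
36.2
[280. 161.] (array([689.18885899, 124.61143165]), array([-2.37185883, -2.02701766, -1.71115997, -1.43779019, -0.87728628]))
```

View pics/n1.png

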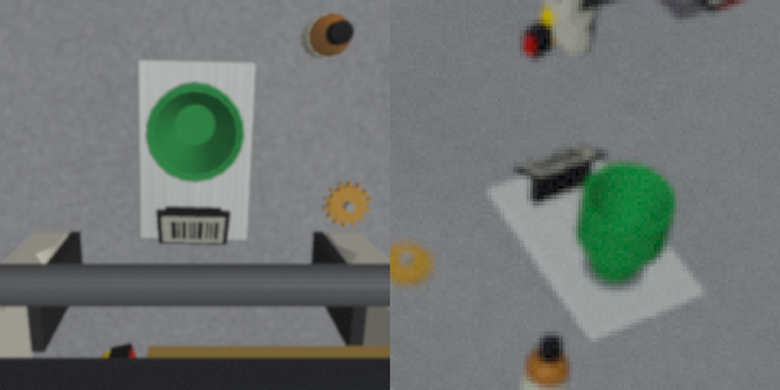

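The stack stands upright on its station, centred at (280,161). Its rim fits at z = 90 with the same residuals as the single cup did at 68, so it is fully nested.

```bash
python3 -c "
from plant import bot
print(bot.close_job())"
```

```text
the job is handed in; nothing more can be done
None
```

The job is handed in at about 36 s: I held the scanner still at 70 mm from the green label for over a second, put it back within about 0.2 mm of its original place, and nested the loose green cup fully by hand; the hand-in returned no verdict.

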